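# Shut the reloaded receipt printer and press its feed key

### The job

The receipt printer has a fresh paper roll in it: with the fingertips gently push its open cover down until it snaps fully shut, then press the blue feed key all the way in and let it come back up. Leave the orange power key alone, do not shove or lift the printer, and leave the other things on the counter where they stand.

Things in the scene. Friction and masses are not known exactly. Their poses are not given: they have to be found in the camera images.
- printer: black receipt printer standing loose on rubber feet, about 1 kg, 160 mm deep (x) x 130 mm wide (y), 106 mm high with its cover shut. Origin: centre of its underside, on the counter; z up; -x is its front, which faces roughly to the robot; +y is its left as the robot sees it. A white paper roll lies in the well under the open cover. Along the front top runs a 50 mm deep strip, 87 mm above the counter, with the two keys. Pushed hard sideways (some 6 N or more) it slides.
- cover (a joint): angle of the printer's dark grey top cover, rad: 0 = shut and latched, grows as it opens upward about the hinge at the rear; starts between about 0.95 and 1.3. The hinge is stiff: the cover stays where it is left and needs about 1 to 2 N at its front edge to swing. At about 0.1 rad the ends of its roller meet a sprung latch; pushing down at the front edge with about 6 to 9 N from there snaps it home, against a stop at 0. Not latched, it springs back to about 0.1.
- cover_hinge (a point): point on the cover's hinge axis, middle of its width; the axis runs along the printer's y. In the printer's frame it lies at (73, 0, 94) mm.
- cover_edge (a point): middle of the cover's front (free) edge on its outer face, the face that is on top when shut; 100 mm from the hinge axis along the cover and 12 mm off it towards the outer face. A small finger lip reaches 8 mm beyond it; the cover is 130 mm wide and 9 mm thick. Shut, it lies at (-27, 0, 106) mm in the printer's frame; with the cover open it stands up to about 0.2 m above the counter.
- feed_key (a joint): how far the paper-feed key is pressed, m: 0 = up, 0.0025 = fully down; a spring lifts it again. It takes 2 N to start and 4 N to press fully.
- feed_top (a point): middle of the top of the paper-feed key: a blue oblong key with a white chevron, 14 x 26 mm (26 along the printer's y), standing 6 mm proud of the strip, at (-56, 34, 93) mm in the printer's frame. The shut cover's lip ends 21 mm behind this point and stands 13 mm higher.
- power_key (a joint): how far the power key is pressed, m: 0 = up, 0.0025 = fully down; as soft as the feed key.
- power_top (a point): middle of the top of the power key: a round orange key, 13 mm across, standing 6 mm proud of the strip, at (-56, -34, 93) mm in the printer's frame.
- card_terminal: dark payment terminal with a keypad, 170 x 80 x 58 mm, at the back right; stands loose; origin at the middle of its underside
- tape_dispenser: black desk tape dispenser, 56 x 150 x 85 mm, at the right; stands loose; origin at the middle of its underside
- bell: steel-domed counter bell, 80 mm across, 56 mm high, at the left or the right of the printer; stands loose; origin at the middle of its underside
- mug: grey and white mug, 82 mm across (114 mm with its handle), 97 mm high, at the left or the right of the printer; stands loose; origin at the middle of its underside
- pin_tin: round red-lidded tin, 66 mm across, 22 mm high, at the left or the right of the printer; stands loose; origin at the middle of its underside
- thread_spool_0: spool of blue thread standing upright, 27 mm across, 46 mm high, left of the printer; stands loose; origin at the middle of its underside
- thread_spool_1: spool of white thread standing upright, 27 mm across, 46 mm high, left of the printer; stands loose; origin at the middle of its underside

How it is judged:
By the outcome, as a careful person would: the job done as asked, in the order asked, and still so for the second after the job is handed in, with the robot touching nothing.
It also fails if it takes over 48 s, if anything falls off the work surface, if the arm or the gripper's body presses on something with over 40 N, if the wrist force passes 120 N, or if a joint passes its speed limit or range.

### The arm

A 6-joint arm with a two-finger parallel gripper is mounted at the origin on the work surface; the furniture and walls round the work are solid. World frame = base frame: x ahead of the robot, y to its left, z up, the work surface at z = 0. Lengths are in m, angles in rad, forces in N, time in s.
With the tool pointing down it reaches from about 0.275 to 0.75 m from the base axis. Payload 10.2 kg.
Tool frame: the origin (TCP) lies at the very end of the fingers, on their centre line; the grasp point (between the pads) lies 19 mm behind it (bot.grip_point_offset is the distance from the TCP to the grasp point, in m); z points along the fingers, y is the line along which they close (so a half turn about z gives the same grasp; the last joint's range is limited). The gripper opens to 88 mm and grips with 3 to 60 N. Pads are 18 mm wide; open, the fingers measure 123 mm over their backs; the gripper's body (75 mm by 187 mm) begins 45 mm behind the grasp point.
Start: joints at [1.069, 0.313, 1.498, -0, 1.331, -0.223], TCP at [0.144, 0.505, 0.215] pointing down, gripper open.
Joint ranges: [-2.94, 2.94], [-0.97, 2.17], [0.19, 2.56], [-1.23, 4.37], [0.02, 3.11], [-2.88, 2.88]. Speed limits (rad/s): [2.39, 2.39, 3.01, 3.14, 3.14, 3.14].

### API

Orientations are given as a unit quaternion [w, x, y, z].
In Python, from plant import bot gives the robot as it stands.
- The arm moves only by the tool send_rows, never from a script. Its argument "increments" is a list that holds one entry, the list of rows, each a list of 5 numbers: the opening, from 0 (shut) to 1 (fully open), then the shift along the tool's x, y, z in mm, then the turn about the tool's z in rad. In form: [[[hand, tx, ty, tz, yaw], ...]]. A call has 1 to 10 rows; each row is the pose to reach, as a shift and turn from the pose commanded when the call began, along the tool's axes at that moment; what a row does not reach only later rows make up. A row lasts 1/10 s, in which the tool goes at most 50 mm and 8.59 degrees, less where a joint would pass 70% of its speed; a pose out of reach is approached as far as the arm can. A call with a gripper value outside its range is refused whole. The fingers move at their own pace and stop on an object; "newtons" is the grip in N (left out, the last holds). Time passes only in rows, so rows that repeat a pose let the fingers close. It gives the time, the measured TCP pose, the force, the opening and the grip force at its end, in the units of the state.
- bot.get_state(): the state, without advancing time (a new reading comes with each control period).
- bot.grab_frame(name): name is "side" or "top" or "wrist"; returns the picture (420x560x3 uint8, blue, green, red); there is no depth.
- bot.calibration(name): a dict with "intrinsics" (3x3 intrinsics, pixels), "eye" and "rotation" of the camera in the world. Camera axes: x right, y down, z forward; pixel columns grow to the right and rows downward; lengths in m; the calibration is good to about 2 mm. A picture is of the moment at which its call begins: read the wrist's pose just before it. calibration takes no time and is no camera call; for the wrist camera it gives the pose at the moment of the call.
- bot.close_job(): hands the job in; it is judged then, once.
The state is a dict: "t": time; "joint_pos": joint angles; "qd": joint speeds; "effort": joint torques, N m; "ee_pos": TCP position; "eef_rot": TCP orientation; "contact_force": force on the tool from outside, world axes, zero at the start; "ft_torque": the same for the moment, N m; "opening": finger opening in m; "grasp_force": force on a finger pad.
Only numpy, scipy, OpenCV 4.12 (cv2) and the standard library are available. Lean on these libraries where they do the work, as an engineer would, in place of code of your own. Each camera call takes 0.05 s, during which the arm holds its last target. There are 200 camera calls.

## Working session

There is one attempt and no reset: what is moved stays moved. The work goes in short steps, Python scripts to look and compute and a tool call to move; the robot and the scene stay as the last step left them, time stands still between calls to the robot, and variables do not carry over. Pictures are saved under pics/ and viewed, at most 10 in all, crops included, and the job is handed in when it is done.

Besides the shell and the picture viewer there is one more tool, called after "Call:" as a command line: name --argument value ..., lists and objects as JSON in quotes. send_rows: Moves the arm, as the interface text tells. Its arguments: {"type":"object","properties":{"increments":{"type":"array"},"newtons":{"type":"number"}},"required":["increments"]}

```bash
mkdir -p pics; ls; python3 - <<'E'
from plant import bot
import cv2,numpy as np
for n in("side","top"):
    f=bot.grab_frame(n);cv2.imwrite(f"pics/{n}0.png",f);c=bot.calibration(n);print(n,{k:np.round(v,4).tolist() for k,v in c.items()})
s=bot.get_state();print({k:np.round(v,3).tolist() for k,v in s.items()})
E
```

```text
pics
side {'intrinsics': [[397.6978, 0.0, 276.4296], [0.0, 397.6978, 215.1756], [0.0, 0.0, 1.0]], 'eye': [0.2827, 0.7667, 0.7785], 'rotation': [0.0575, -0.1382, 0.901, -0.4071]}
top {'intrinsics': [[414.1688, 0.0, 275.9959], [0.0, 414.1688, 211.0594], [0.0, 0.0, 1.0]], 'eye': [0.3847, -0.0054, 1.1861], 'rotation': [-0.0491, 0.7121, -0.6992, 0.0408]}
{'t': 0.1, 'joint_pos': [1.069, 0.313, 1.498, -0.0, 1.331, -0.223], 'qd': [-0.0, -0.002, -0.003, -0.001, -0.001, -0.0], 'effort': [0.005, -40.281, -25.265, 0.07, 0.034, -0.0], 'ee_pos': [0.144, 0.505, 0.215], 'eef_rot': [-0.0, 0.139, 0.99, -0.001], 'contact_force': [-0.391, 0.232, 0.068], 'ft_torque': [-0.008, 0.058, 0.041], 'grasp_force': 0.0, 'opening': 0.088}
```

View pics/side0.png

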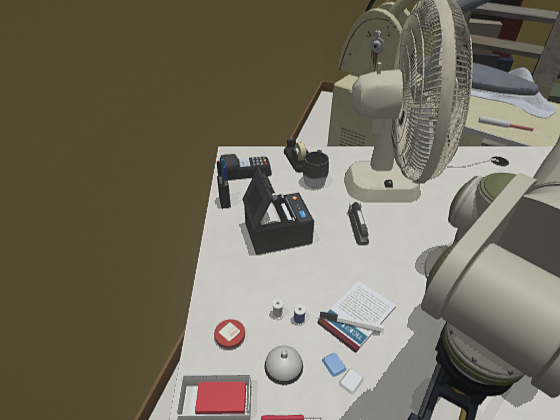

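View pics/top0.png

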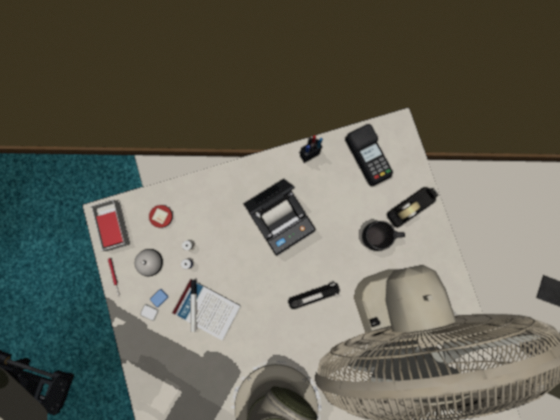

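The side view shows the open cover near (258,198), the blue key at (304,214) and the orange key at (295,199). In the top view the blue key is at (281,242), the orange key at (302,228) and the cover at about (270,195). A fan stands on the right.

```bash
cat > h.py <<'E'
import numpy as np,cv2
from scipy.spatial.transform import Rotation as R
def rot(q): return R.from_quat(np.roll(q,-1))
def ray(c,px):
    d=rot(c["rotation"]).apply(np.linalg.solve(np.array(c["intrinsics"]),[*px,1.]));return np.array(c["eye"]),d/np.linalg.norm(d)
def plane(c,px,z):
    e,d=ray(c,px);return e+d*(z-e[2])/d[2]
def tri(rs):
    A=sum(np.eye(3)-np.outer(d,d) for e,d in rs);b=sum((np.eye(3)-np.outer(d,d))@e for e,d in rs)
    return np.linalg.solve(A,b)
def proj(c,p):
    q=np.array(c["intrinsics"])@rot(c["rotation"]).inv().apply(np.array(p)-c["eye"]);return q[:2]/q[2]
def blob(f,lo,hi,box):
    x0,y0,x1,y1=box;m=cv2.inRange(cv2.cvtColor(f[y0:y1,x0:x1],cv2.COLOR_BGR2HSV),lo,hi)
    n,l,s,c=cv2.connectedComponentsWithStats(m)
    i=1+np.argmax(s[1:,4]);return c[i]+[x0,y0],s[i,4]
E
python3 - <<'E'
from plant import bot
from h import *
S=cv2.imread("pics/side0.png");T=cv2.imread("pics/top0.png");cs,ct=bot.calibration("side"),bot.calibration("top")
B=((95,120,80),(125,255,255));O=((3,120,120),(20,255,255))
bs,bt=blob(S,*B,(290,200,320,225)),blob(T,*B,(265,225,295,255))
os_,ot=blob(S,*O,(285,190,305,208)),blob(T,*O,(290,215,315,240))
P=[]
for a,b in((bs,bt),(os_,ot)):
    print(a,b,tri([ray(cs,a[0]),ray(ct,b[0])]).round(4),plane(ct,b[0],.093).round(4),plane(cs,a[0],.093).round(4))
for n,im,b in(("s",S,(210,130,340,260)),("t",T,(220,150,350,280))):
    cv2.imwrite(f"pics/{n}crop.png",cv2.resize(im[b[1]:b[3],b[0]:b[2]],None,fx=3,fy=3,interpolation=2))
a=cv2.imread("pics/scrop.png");b=cv2.imread("pics/tcrop.png");cv2.imwrite("pics/c0.png",np.hstack([a,b]))
E
```

```text
Traceback (most recent call last):
  File "h.py", line 16, in blob
    i=1+np.argmax(s[1:,4]);return c[i]+[x0,y0],s[i,4]
        ~~~~~~~~~^^^^^^^^^
ValueError: attempt to get argmax of an empty sequence
```

```bash
python3 - <<'E'
from plant import bot
from h import *
S=cv2.imread("pics/side0.png");T=cv2.imread("pics/top0.png");cs,ct=bot.calibration("side"),bot.calibration("top")
print(T[228,302],T[242,281],S[199,295],S[214,304])
B=((95,100,60),(125,255,255));O=((2,70,70),(22,255,255))
bs,bt=blob(S,*B,(290,200,320,225)),blob(T,*B,(265,225,295,255))
os_,ot=blob(S,*O,(285,190,305,208)),blob(T,*O,(290,215,315,240))
for a,b in((bs,bt),(os_,ot)):
    print(a,b,tri([ray(cs,a[0]),ray(ct,b[0])]).round(4),plane(ct,b[0],.093).round(4),plane(cs,a[0],.093).round(4))
p=[cv2.resize(im[b[1]:b[3],b[0]:b[2]],None,fx=3,fy=3,interpolation=2) for im,b in((S,(210,130,340,260)),(T,(220,150,350,280)))]
cv2.imwrite("pics/c0.png",np.hstack(p))
E
```

```text
[152 170 191] [193 170 133] [ 39  95 174] [218 192 158]
(array([301.97297297, 213.89189189]), np.int32(37)) (array([279.80645161, 241.03225806]), np.int32(31)) [ 0.4447 -0.0028  0.0923] [ 0.4449 -0.0027  0.093 ] [ 0.4444 -0.002   0.093 ]
(array([294.21052632, 197.89473684]), np.int32(19)) (array([301.85, 228.05]), np.int32(20)) [ 0.4808 -0.0603  0.0928] [ 0.4803 -0.0604  0.093 ] [ 0.4813 -0.06    0.093 ]
```

View pics/c0.png

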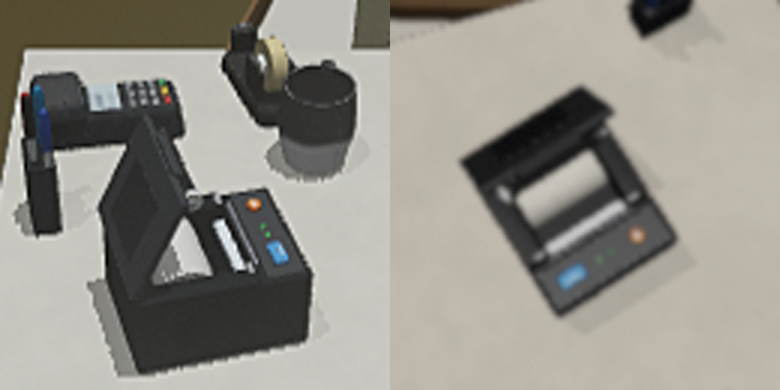

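```bash
python3 - <<'E'
from plant import bot
from h import *
cs,ct=bot.calibration("side"),bot.calibration("top")
P=tri([ray(cs,(440,95)),ray(ct,(445,365))]);print("fan hub",P, proj(cs,P),proj(ct,P))
P=tri([ray(cs,(380,95)),ray(ct,(415,298))]);print("motor",P, proj(cs,P),proj(ct,P))
for z in(.3,.4,.5,.6):print(z,plane(ct,(318,375),z).round(3),plane(ct,(445,365),z).round(3),plane(cs,(440,95),z).round(3))
print("base foot",plane(cs,(385,185),.03),plane(ct,(388,310),.03))
o=np.array([.5102,-.0017,0]);Rz=R.from_rotvec([0,0,np.arctan2(.53,.848)])
for th in (.95,1.05,1.1,1.15,1.2,1.3):
    e=[np.array([.073-.1*np.cos(th)+.012*np.sin(th),y,.094+.1*np.sin(th)+.012*np.cos(th)]) for y in(-.065,.065)]
    print(th,[proj(c,o+Rz.apply(p)).round(1).tolist() for p in e for c in(cs,ct)])
E
```

```text
fan hub [ 0.17275162 -0.34339171  0.31020067] [434.05114047  95.31871123] [445.69608497 372.90784899]
motor [ 0.31690776 -0.2834154   0.31650504] [378.50530052  94.97659885] [415.23730274 299.93605914]
0.3 [ 0.161 -0.086  0.3  ] [ 0.186 -0.346  0.3  ] [ 0.155 -0.375  0.3  ]
0.4 [ 0.186 -0.077  0.4  ] [ 0.208 -0.308  0.4  ] [ 0.181 -0.136  0.4  ]
0.5 [ 0.211 -0.068  0.5  ] [ 0.231 -0.269  0.5  ] [0.208 0.102 0.5  ]
0.6 [ 0.236 -0.059  0.6  ] [ 0.253 -0.231  0.6  ] [0.235 0.341 0.6  ]
base foot [ 0.2462839  -0.28472738  0.03      ] [ 0.2662064  -0.30048087  0.03      ]
0.95 [[262.7, 168.7], [297.3, 190.2], [275.4, 199.3], [251.8, 217.3]]
1.05 [[259.3, 167.8], [295.5, 186.8], [271.7, 198.4], [249.8, 213.9]]
1.1 [[257.5, 167.5], [294.5, 185.0], [269.7, 198.1], [248.7, 212.2]]
1.15 [[255.7, 167.2], [293.5, 183.3], [267.8, 197.9], [247.7, 210.4]]
1.2 [[253.9, 167.1], [292.5, 181.5], [265.8, 197.8], [246.6, 208.6]]
1.3 [[250.1, 166.9], [290.4, 177.9], [261.7, 197.7], [244.5, 205.1]]
```

The measured cover angle is about 1.03 rad, the printer yaw about 0.56, and its origin about (0.510, -0.002). I'm moving towards a pre-contact pose behind and above the cover with the fingers shut.

Call:
send_rows --increments '[[[0,-37,-24,-6,-0.06],[0,-74,-48,-12,-0.12],[0,-111,-72,-18,-0.18],[0,-148,-96,-24,-0.24],[0,-185,-120,-30,-0.3],[0,-222,-144,-36,-0.36],[0,-259,-168,-42,-0.42],[0,-296,-192,-48,-0.48],[0,-333,-216,-54,-0.54],[0,-370,-240,-60,-0.6]]]'

```text
t: 1.1
ee_pos: [0.435, 0.1705, 0.2753]
eef_rot: [-0.0, -0.161, 0.987, 0.0]
contact_force: [0.9, 1.0, 1.0]
opening: 0.0102
grasp_force: 0.0
```

```bash
cat >> h.py <<'E'
O=np.array([.5102,-.0017,0]);Rz=R.from_rotvec([0,0,np.arctan2(.53,.848)])
def delta(s,p,yaw=None):
    """tool-axis mm from the measured pose to printer-frame point p; yaw turn aligning tool y to printer +y"""
    T=rot(s["eef_rot"]);d=T.inv().apply(O+Rz.apply(p)-np.array(s["ee_pos"]))*1e3
    y=T.apply([0,1,0]);py=Rz.apply([0,1,0]);a=np.arctan2(y[0]*py[1]-y[1]*py[0],y@py)
    return d.round(1),round(-a,3)
E
python3 - <<'E'
from plant import bot
from h import *
s=bot.get_state();print({k:np.round(s[k],3).tolist() for k in("t","joint_pos","ee_pos","eef_rot","contact_force","opening")},delta(s,[.058,0,.26]))
E
```

```text
{'t': 1.1, 'joint_pos': [0.122, 0.144, 1.553, 0.0, 1.444, -1.772], 'ee_pos': [0.435, 0.171, 0.275], 'eef_rot': [-0.0, -0.161, 0.987, 0.0], 'contact_force': [0.882, 0.954, 1.028], 'opening': 0.01} (array([ -73. , -173.7,   15.3]), np.float64(-0.235))
```

Call:
send_rows --increments '[[[0,-10,-24,2,-0.04],[0,-20,-48,4,-0.08],[0,-30,-72,6,-0.12],[0,-40,-96,8,-0.16],[0,-48,-115,10,-0.2],[0,-48,-115,10,-0.2]]]'

```text
t: 1.7
ee_pos: [0.5167, 0.0766, 0.2642]
eef_rot: [-0.001, -0.257, 0.966, 0.0]
contact_force: [-1.1, 0.2, -1.1]
opening: 0.0005
grasp_force: 0.0
```

```bash
python3 - <<'E'
from plant import bot
from h import *
s=bot.get_state();print({k:np.round(s[k],3).tolist() for k in("t","joint_pos","effort","ee_pos","contact_force","opening")},delta(s,[.058,0,.26]))
cv2.imwrite("pics/m1.png",np.hstack([bot.grab_frame("side")[:,160:],bot.grab_frame("top")[:,170:]]))
E
```

```text
{'t': 1.7, 'joint_pos': [-0.077, 0.277, 1.418, -0.0, 1.448, -2.167], 'effort': [-1.487, -38.743, -27.01, -0.156, -0.027, -0.693], 'ee_pos': [0.517, 0.077, 0.264], 'contact_force': [-1.085, 0.162, -1.128], 'opening': 0.0} (array([-13.4, -62.5,   4.1]), np.float64(-0.039))
```

View pics/m1.png

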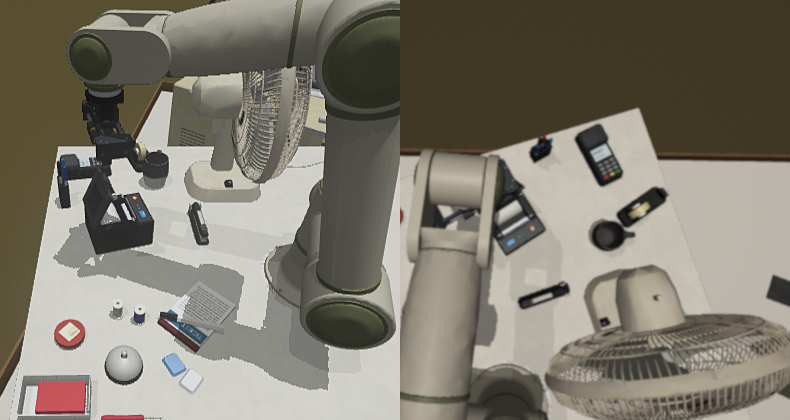

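The upper arm and forearm pass well left of the fan, and the gripper is left of the open cover (left panel, around (105,175)). Next I move over the spot behind the cover edge and then down.

Call:
send_rows --increments '[[[0,-4,-16,0,-0.01],[0,-8,-32,0,-0.02],[0,-11,-47,0,-0.03],[0,-13,-62,4,-0.04],[0,-13,-62,14,-0.04],[0,-13,-62,26,-0.04],[0,-13,-62,38,-0.04],[0,-13,-62,48,-0.04],[0,-13,-62,54,-0.04],[0,-13,-62,54,-0.04]]]'

```text
t: 2.8
ee_pos: [0.5578, 0.0311, 0.2104]
eef_rot: [-0.001, -0.277, 0.961, 0.0]
contact_force: [-0.3, 0.9, -0.2]
opening: 0.0004
grasp_force: 0.0
```

```bash
python3 - <<'E'
from plant import bot
from h import *
s=bot.get_state();T=rot(s["eef_rot"])
print({k:np.round(s[k],4).tolist() for k in("t","joint_pos","ee_pos","contact_force")},delta(s,[.058,0,.196]),T.as_matrix().round(3).tolist())
print("printer frame",Rz.inv().apply(np.array(s["ee_pos"])-O).round(4))
cv2.imwrite("pics/m2.png",np.hstack([cv2.resize(bot.grab_frame("side")[130:260,200:330],None,fx=3,fy=3,interpolation=2),cv2.resize(bot.grab_frame("wrist"),(520,390))])[:,:800])
for th in np.arange(1.05,-.06,-.1): print(round(th,2),(np.array([73-100*np.cos(th)+12*np.sin(th)+9,94+100*np.sin(th)+12*np.cos(th)])).round(1))
E
```

```text
{'t': 2.8, 'joint_pos': [-0.154, 0.3916, 1.4003, 0.0, 1.3511, -2.2862], 'ee_pos': [0.5578, 0.0311, 0.2104], 'contact_force': [-0.2788, 0.9237, -0.2375]} (array([-0.3, -2.7, 14.4]), np.float64(0.003)) [[-0.847, -0.532, -0.001], [-0.532, 0.847, 0.0], [0.001, 0.001, -1.0]]
printer frame [0.0577 0.0026 0.2104]
1.05 [ 42.7 186.7]
0.95 [ 33.6 182.3]
0.85 [ 25. 177.]
0.75 [ 17.  170.9]
0.65 [  9.7 164.1]
0.55 [  3.  156.5]
0.45 [ -2.8 148.3]
0.35 [ -7.8 139.6]
0.25 [-11.9 130.4]
0.15 [-15.1 120.8]
0.05 [-17.3 111. ]
-0.05 [-18.5 101. ]
```

View pics/m2.png

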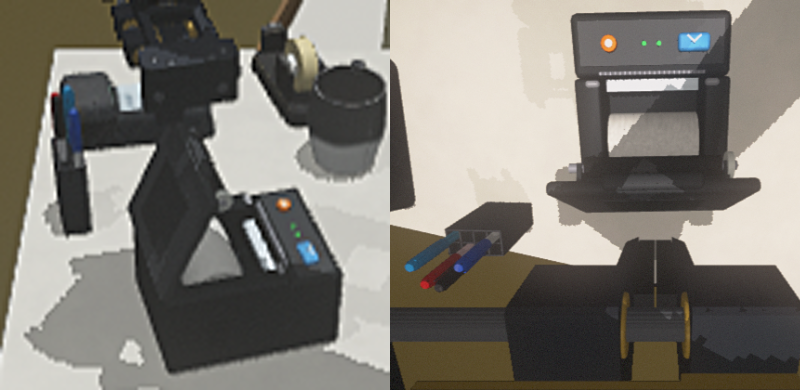

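The view shows the fingers behind the cover edge, centred on it at about (655,240), with the edge at (655,205). Tool x now points to the printer's front. I start the arc.

Call:
send_rows --increments '[[[0,1,-1,8,0],[0,3,-2,15,0],[0,6,-2,20,0],[0,10,-2,22,0],[0,15,-2,24,0],[0,20,-2,26,0],[0,24,-2,28,0],[0,28,-2,31,0],[0,33,-2,33,0],[0,33,-2,33,0]]]'

```text
t: 3.9
ee_pos: [0.5308, 0.0114, 0.178]
eef_rot: [-0.0, -0.277, 0.961, 0.0]
contact_force: [0.2, 0.4, -0.7]
opening: 0.0007
grasp_force: 0.0
```

```bash
cat > look.py <<'E'
import sys
from plant import bot
from h import *
s=bot.get_state()
print(s["t"],"F in printer axes",Rz.inv().apply(s["contact_force"]).round(2),"pos",Rz.inv().apply(np.array(s["ee_pos"])-O).round(4)*1e3)
im=np.hstack([cv2.resize(bot.grab_frame("side")[130:260,200:330],None,fx=3,fy=3,interpolation=2),cv2.resize(bot.grab_frame("wrist"),(520,390))])[:,:800]
cv2.imwrite(f"pics/{sys.argv[1]}.png",im)
E
python3 look.py m3
```

```text
3.9 F in printer axes [ 0.44  0.25 -0.73] pos [ 24.4   0.2 178. ]
```

View pics/m3.png

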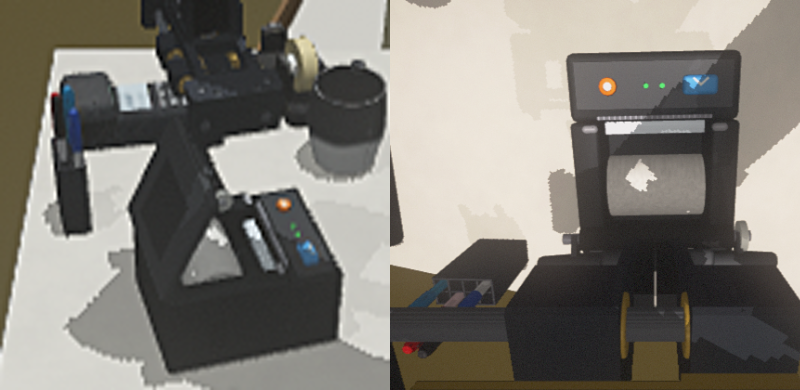

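The cover seems to have swung slightly and forces are small. I keep following the arc.

Call:
send_rows --increments '[[[0,4,0,4,0],[0,7,0,7,0],[0,11,0,10,0],[0,15,0,14,0],[0,18,0,17,0],[0,21,0,21,0],[0,24,0,26,0],[0,27,0,30,0],[0,30,0,34,0],[0,30,0,34,0]]]'

```text
t: 5.0
ee_pos: [0.5054, -0.0044, 0.1437]
eef_rot: [-0.0, -0.277, 0.961, 0.0]
contact_force: [-0.5, -0.1, 0.9]
opening: 0.0003
grasp_force: 0.0
```

```bash
python3 look.py m4
```

```text
5.0 F in printer axes [-0.47  0.22  0.86] pos [ -5.5   0.2 143.7]
```

View pics/m4.png

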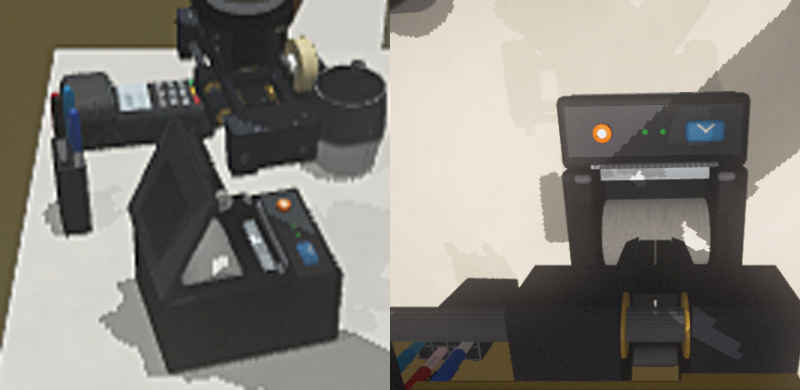

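The fingertips passed in front of the cover without touching it: the apex is unmoved at about (177,122). My angle estimate was therefore off. I'll lift straight up, go back, and measure the edge with the wrist camera from two places.

Call:
send_rows --increments '[[[0,0,0,-20,0],[0,0,0,-45,0],[0,0,0,-70,0],[0,0,0,-95,0],[0,0,0,-115,0],[0,0,0,-115,0]]]'

```text
t: 5.7
ee_pos: [0.5069, -0.0044, 0.2617]
eef_rot: [0.002, -0.277, 0.961, -0.001]
contact_force: [-0.9, -0.3, 0.1]
opening: 0.0005
grasp_force: 0.0
```

```bash
cat > w.py <<'E'
import sys
from plant import bot
from h import *
s=bot.get_state();c=bot.calibration("wrist");f=bot.grab_frame("wrist")
print(s["t"],"pos",Rz.inv().apply(np.array(s["ee_pos"])-O).round(4)*1e3,"cam",Rz.inv().apply(np.array(c["eye"])-O).round(3))
for p in([-.056,.034,.093],[-.056,-.034,.093]): print("key",proj(c,O+Rz.apply(p)).round(1))
for th in(.95,1.05,1.15,1.25,1.35):
    print(th,[proj(c,O+Rz.apply([.073-.1*np.cos(th)+.012*np.sin(th),y,.094+.1*np.sin(th)+.012*np.cos(th)])).round(0).tolist() for y in(-.065,.065)])
np.savez(f"{sys.argv[1]}.npz",f=f,**{k:np.array(v) for k,v in c.items()})
cv2.imwrite(f"pics/{sys.argv[1]}.png",cv2.convertScaleAbs(f,alpha=1.6,beta=20))
E
python3 w.py w1
```

```text
5.7 pos [ -4.2  -0.6 261.7] cam [-0.082 -0.001  0.431]
key [324.5 127.8]
key [250.6 127.7]
0.95 [[201.0, 247.0], [374.0, 247.0]]
1.05 [[200.0, 260.0], [375.0, 261.0]]
1.15 [[200.0, 274.0], [375.0, 275.0]]
1.25 [[200.0, 287.0], [375.0, 288.0]]
1.35 [[201.0, 300.0], [374.0, 301.0]]
```

View pics/w1.png

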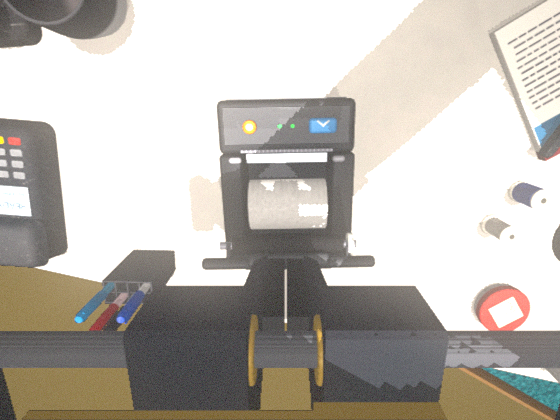

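The keys match prediction to 2 px. The cover's free edge is the bar at rows 258–270 (columns 204–374), so the cover is at about 1.1–1.15 rad. I'll go farther behind it (printer x = 80 mm), descend lower, then push forward.

Call:
send_rows --increments '[[[0,-25,0,0,0],[0,-50,0,0,0],[0,-72,0,0,0],[0,-86,0,4,0],[0,-86,0,25,0],[0,-86,0,45,0],[0,-86,0,65,0],[0,-86,0,80,0],[0,-86,0,84,0],[0,-86,0,84,0]]]'

```text
t: 6.75
ee_pos: [0.5782, 0.0415, 0.1741]
eef_rot: [-0.001, -0.277, 0.961, 0.0]
contact_force: [0.6, -0.4, 0.3]
opening: 0.0004
grasp_force: 0.0
```

Call:
send_rows --increments '[[[0,5,0,0,0],[0,10,0,0,0],[0,15,0,0,0],[0,20,0,0,0],[0,20,0,0,0]]]'

```text
t: 7.25
ee_pos: [0.5614, 0.0305, 0.1755]
eef_rot: [0.0, -0.277, 0.961, -0.0]
contact_force: [0.2, 0.0, 0.4]
opening: 0.0003
grasp_force: 0.0
```

```bash
python3 look.py m5
```

```text
7.25 F in printer axes [ 0.15 -0.07  0.37] pos [ 60.4   0.2 175.5]
```

View pics/m5.png

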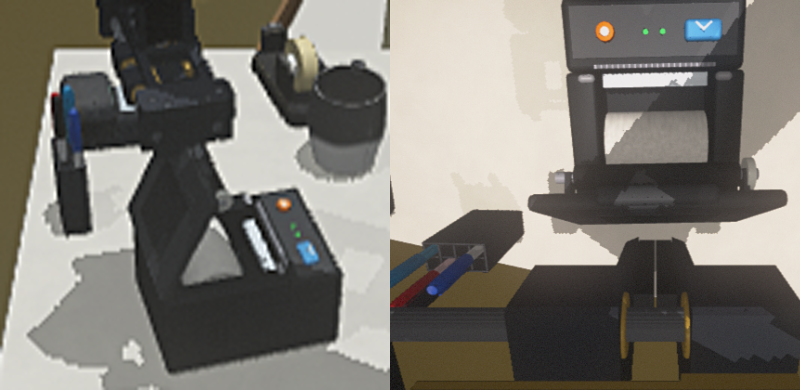

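The fingers stand behind the cover (wrist view: tip at (655,240), cover edge at row 195–220). I push forward and check the force.

Call:
send_rows --increments '[[[0,4,0,0,0],[0,8,0,0,0],[0,12,0,0,0],[0,16,0,1,0]]]'

```text
t: 7.75
ee_pos: [0.5479, 0.0221, 0.1743]
eef_rot: [0.0, -0.277, 0.961, -0.0]
contact_force: [0.7, -0.0, -0.1]
opening: 0.0005
grasp_force: 0.0
```

```bash
cat > d.py <<'E'
import sys
from plant import bot
from h import *
Fs=[]
s=bot.get_state();f=bot.grab_frame("side")
p=Rz.inv().apply(np.array(s["ee_pos"])-O)*1e3
print(s["t"],"F printer axes",Rz.inv().apply(s["contact_force"]).round(2),"M",np.round(s["ft_torque"],2),"pos",p.round(1))
ref=cv2.imread("pics/side0.png")
c=bot.calibration("side")
for n,b,l,h in(("blue",(285,195,325,230),(95,100,60),(125,255,255)),("orange",(280,185,310,212),(2,70,70),(22,255,255))):
    print(n,blob(f,l,h,b)[0].round(1),blob(ref,l,h,b)[0].round(1))
# white roll + slip visible area in the well
m=lambda g:int((cv2.cvtColor(g[185:240,250:292],cv2.COLOR_BGR2GRAY)>110).sum())
print("bright px in well",m(f),"ref",m(ref))
cv2.imwrite(f"pics/{sys.argv[1]}.png",f)
E
python3 d.py d1
```

```text
7.75 F printer axes [ 0.59 -0.43 -0.11] M [ 0.09 -0.03 -0.02] pos [ 44.6   0.2 174.3]
blue [302.  213.9] [302.  213.9]
orange [294.2 197.9] [294.2 197.9]
bright px in well 501 ref 509
```

Call:
send_rows --increments '[[[0,3,0,1,0],[0,6,0,2.5,0],[0,9,0,4.5,0],[0,13,0,7,0],[0,16.5,0,9,0],[0,20,0,12,0]]]'

```text
t: 8.4
ee_pos: [0.5311, 0.011, 0.1636]
eef_rot: [0.0, -0.277, 0.961, -0.001]
contact_force: [-6.9, -2.4, 13.7]
opening: 0.0006
grasp_force: 6.8
```

```bash
python3 d.py d2; python3 - <<'E'
import cv2,numpy as np
a,b=cv2.imread("pics/d1.png"),cv2.imread("pics/d2.png");r=cv2.imread("pics/side0.png")
for n,x,y in(("d1-ref",a,r),("d2-d1",b,a)):
    d=cv2.absdiff(x,y).max(2)[160:240,235:300]>25;ys,xs=np.nonzero(d);print(n,d.sum()); 
    print("\n".join("".join("#" if v else "." for v in row) for row in d[::2])) if n=="d2-d1" else None
E
```

```text
8.4 F printer axes [-7.09  1.6  13.67] M [-0.52  1.15 -0.02] pos [ 24.4  -0.4 163.6]
blue [301.9 214.1] [302.  213.9]
orange [294.  197.8] [294.2 197.9]
bright px in well 389 ref 509
d1-ref 808
d2-d1 743
............###.####.###..........................#####..........
.............##.#.#...#####.......................#####..........
..............##.####.####.##.....................######.........
..................#.......#.###############.......########.......
..............................######..............#########......
.................................................###########.....
.................................................##########......
.................................................#########.......
.........................................#################.......
.................#####............########################.......
................####............#.##############.................
...............#####...............######........................
..............####..................####.........................
.............###.....................#
[... 1043 characters left out ...]
..###.........................#.........
######....................##.........................#.....#.....
####.....................##......................................
##...............................................................
.................................................................
.................................................................
.................................................................
.................................................................
.................................................................
.................................................................
.................................................................
```

Contact is made, but the force direction is odd: it pushes the tool forward and up. I'm taking one composite look from all three cameras.

```bash
python3 - <<'E'
from plant import bot
from h import *
s=bot.get_state();print(s["t"],Rz.inv().apply(s["contact_force"]).round(2),Rz.inv().apply(s["ft_torque"]).round(2))
g=lambda i,f:cv2.resize(i,None,fx=f,fy=f,interpolation=2)
S=cv2.convertScaleAbs(bot.grab_frame("side")[155:255,235:325],alpha=1.8,beta=25)
d1=cv2.convertScaleAbs(cv2.imread("pics/d1.png")[155:255,235:325],alpha=1.8,beta=25)
W=cv2.convertScaleAbs(bot.grab_frame("wrist"),alpha=1.8,beta=25)
im=np.zeros((600,800,3),np.uint8)
a=cv2.resize(d1,(340,300));b=cv2.resize(S,(340,300));im[:300,:340]=a;im[300:,:340]=b
w=W[60:420,140:420];w=cv2.resize(w,(460,591));im[:591,340:]=w
cv2.imwrite("pics/m6.png",im)
E
```

```text
8.45 [-7.03 -0.62 11.64] [ 0.1   1.2  -0.01]
```

View pics/m6.png

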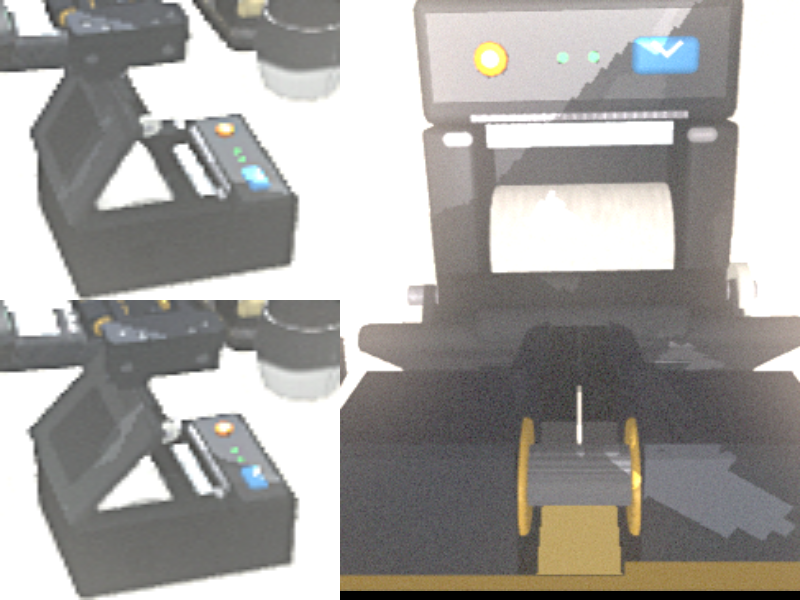

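The cover has swung to about 0.75 rad (lower-left panel), so pushing works. The outer face carries a panel ledge that the tip pushes toward the hinge. I'll lift off, re-contact nearer the front edge, and continue the arc.

Call:
send_rows --increments '[[[0,-3,0,-4,0],[0,-3,0,-14,0],[0,4,0,-16,0],[0,7,0,-13,0],[0,8,0,-9,0],[0,11,0,-5,0],[0,15,0,-2,0],[0,15,0,-2,0]]]'

```text
t: 9.35
ee_pos: [0.518, 0.0035, 0.1636]
eef_rot: [-0.001, -0.277, 0.961, 0.0]
contact_force: [-0.7, 0.5, 0.2]
opening: 0.0005
grasp_force: 0.0
```

```bash
python3 d.py d3
```

```text
9.35 F printer axes [-0.29  0.79  0.19] M [0.1  0.05 0.01] pos [  9.3   0.3 163.6]
blue [302. 214.] [302.  213.9]
orange [294.2 197.9] [294.2 197.9]
bright px in well 366 ref 509
```

Call:
send_rows --increments '[[[0,3,0,3.5,0],[0,6,0,7,0],[0,9,0,11,0],[0,12,0,15,0]]]'

```text
t: 9.8
ee_pos: [0.508, -0.0036, 0.15]
eef_rot: [-0.0, -0.277, 0.961, -0.001]
contact_force: [-6.9, -3.9, 8.4]
opening: 0.0002
grasp_force: 4.6
```

```bash
python3 d.py d4
```

```text
9.8 F printer axes [-7.86  0.35  8.41] M [-0.58  0.99  0.03] pos [ -2.8  -0.4 150. ]
blue [300.8 213.1] [302.  213.9]
orange [293.1 196.9] [294.2 197.9]
bright px in well 258 ref 509
```

```bash
python3 - <<'E'
from plant import bot
from h import *
c=bot.calibration("side")
for a,b in(((302.,213.9),(300.8,213.1)),((294.2,197.9),(293.1,196.9))): print(Rz.inv().apply(plane(c,b,.093)-plane(c,a,.093))*1e3)
# predicted cover silhouettes for angle reading
f=cv2.cvtColor(cv2.imread("pics/d4.png"),cv2.COLOR_BGR2GRAY)
for th in(.3,.4,.5,.6,.7,.8,.9):
    e=lambda y,o,r=.1:proj(c,O+Rz.apply([.073-r*np.cos(th)+o*np.sin(th),y,.094+r*np.sin(th)+o*np.cos(th)])).round(1)
    print(th,"outer+y",e(.065,.012),"inner+y",e(.065,.003),"outer-y",e(-.065,.012))
print("hinge",proj(c,O+Rz.apply([.073,.065,.094])))
for r in range(176,232,3):print(r,"".join("%4d"%v for v in f[r,244:300:2]))
E
```

```text
[ 2.09188701 -3.81062641  0.        ]
[ 1.676462   -4.92758865  0.        ]
0.3 outer+y [292.3 211.4] inner+y [293.2 213.8] outer-y [278.6 180.9]
0.4 outer+y [290.6 208.9] inner+y [291.9 211.3] outer-y [277.1 178.5]
0.5 outer+y [288.6 206.7] inner+y [290.2 208.8] outer-y [275.1 176.2]
0.6 outer+y [286.2 204.6] inner+y [288.2 206.6] outer-y [272.9 174.1]
0.7 outer+y [283.5 202.7] inner+y [285.8 204.5] outer-y [270.3 172.3]
0.8 outer+y [280.5 201.1] inner+y [283.  202.7] outer-y [267.5 170.7]
0.9 outer+y [277.1 199.8] inner+y [280.  201.2] outer-y [264.4 169.3]
hinge [256.3529329  229.75261032]
176   43  42  40  38  35  28  25  24  31  62  48  52  51  51 241  63  44  42  41  43  41  41  42  45  44  44  43  48
179  179 200 225 224 223 221 218 218 213  32  52  52  51  51  38  32  40  43  50  41  41  42  43  43  44  43  44  44
182  211 213 212 211 211 211 221  98  45  52  52  54  53  52  53  46  43  42  43  42  39  33  30  24  48  86 146 163
185  212 211 210 210 217 198  38  52  54  51  48  53  54  52  50  56  42  39  24  41  98 229 223 217 215 215 214 218
188  211 212 213 215  28  51  52
[... 1022 characters left out ...]
15  136  43  60  59  58  49  54  54  73  72  67  53  48  64 148 136 131  33  43  43  44 144 145  27  56  71  57  52
218  200  41  49  58  63  61  72  70  70  71  63  40 125 144 139 136 130 126  43  43  42  66 134 113 117  53  46  57
221  237  42  48  79  71  73  70  72  70  48 100 142 138 122 105  99  94  71  41  44  44  45  46  44  43  44  47  52
224  150  37  50  49  73  71  71  61  48 120  69  45  40  44  43  46  45  47  48  47  48  47  46  47  46  43  46  46
227  146 115  46  48  80  68  52  50  49  49  49  49  50  51  50  49  51  46  44  44  43  43  43  46  45  46  46  46
230  145 151  38  50  48  51  51  52  54  52  50  48  46  45  46  45  46  48  45  44  45  44  45  46  45  46  45  45
```

The cover is at about 0.7 rad and the tips had slipped in front of its lip, wedging back. I release at once by going forward and up, then check the printer.

Call:
send_rows --increments '[[[0,4,0,0,0],[0,10,0,-2,0],[0,14,0,-15,0],[0,14,0,-35,0],[0,14,0,-55,0],[0,0,0,-62,0],[0,-20,0,-62,0],[0,-40,0,-62,0],[0,-40,0,-62,0]]]'

```text
t: 10.75
ee_pos: [0.5432, 0.0193, 0.2118]
eef_rot: [0.001, -0.278, 0.961, -0.0]
contact_force: [-1.4, -0.6, -0.4]
opening: 0.0003
grasp_force: 0.0
```

```bash
cat > e.py <<'E'
import sys
from plant import bot
from h import *
s=bot.get_state();c=bot.calibration("top");f=bot.grab_frame("top");ref=cv2.imread("pics/top0.png")
for n,b,l,h in(("blue",(265,225,295,255),(95,100,60),(125,255,255)),("orange",(290,215,315,240),(2,70,70),(22,255,255))):
    print("top",n,*[(Rz.inv().apply(plane(c,blob(g,l,h,b)[0],.093)-O)*1e3).round(1) for g in(f,ref)])
cv2.imwrite(f"pics/{sys.argv[1]}.png",f)
E
python3 d.py d5; python3 e.py e5; python3 - <<'E'
import cv2
f=cv2.cvtColor(cv2.imread("pics/d5.png"),cv2.COLOR_BGR2GRAY)
for r in range(170,216,3):print(r,"".join("%4d"%v for v in f[r,250:296:2]))
E
```

```text
10.75 F printer axes [-1.51  0.28 -0.41] M [0.06 0.03 0.02] pos [ 39.1   0.3 211.8]
blue [302.1 213.9] [302.  213.9]
orange [294.2 197.9] [294.2 197.9]
bright px in well 236 ref 509
170   46  47  46  45  48  50  47  46  44  50  49 205 210 210 210 210 212 211 211 210 210 214 204
173   44  45  46  48  46  46  46  46  50  50  39 209 217 211 212 212 213 212 212 213 211 211 212
176   38  36  30  28  25  33  52  85 126 104  64  61 143 218 213 212 212 211 212 211 211 208 208
179  222 221 220 217 213 212 216 212  56  61  66  67  57 153 211 214 212 211 212 212 211 211 210
182  209 210 209 207 211 205  26  48  48  48  48  49  49  48  39 151 215 213 211 212 212 212 213
185  208 209 211 213 122  46  54  55  50  51  49  51  51  51  49  50 214 213 212 213 212 211 213
188  210 221 119  47  54  53  55  48  46  49  57  53  69  62  51  47  44 227 213 213 212 210 211
191  111  43  52  54  54  46  46  44  54  52  65  67  63  50  50  53  50 138 221 213 214 215 218
194   54  55  55  50  45  44  46  53  53  50  49  62  49  50  50  52  57  51 128 124  43  53  66
197   56  52  44  46  47  47  45  46  44  47 
[... 424 characters left out ...]
 19  54  75  85
212   55  56  61  55  54  53  53  56  55  54  56  55  55  44  42  43  39  59 163 228  33  78  41
215   57  74  72  56  67  67  55  57  56  54  55  43  94 139  96  39  44  40 119 138 110  38  91Traceback (most recent call last):
  File "e.py", line 6, in <module>
    print("top",n,*[(Rz.inv().apply(plane(c,blob(g,l,h,b)[0],.093)-O)*1e3).round(1) for g in(f,ref)])
                                            ~~~~^^^^^^^^^
  File "h.py", line 16, in blob
    i=1+np.argmax(s[1:,4]);return c[i]+[x0,y0],s[i,4]
        ~~~~~~~~~^^^^^^^^^
    return _wrapfunc(a, 'argmax', axis=axis, out=out, **kwds)
    return bound(*args, **kwds)
ValueError: attempt to get argmax of an empty sequence
```

The printer is back exactly in place and the cover is now at about 0.65 rad. I re-contact well behind the edge (r≈85 mm) and follow the arc.

Call:
send_rows --increments '[[[0,5,0,10,0],[0,12,0,25,0],[0,17,0,40,0],[0,19,0,49,0],[0,22,0,56,0],[0,24,0,58,0],[0,26,0,60,0]]]'

```text
t: 11.55
ee_pos: [0.5203, 0.0046, 0.1514]
eef_rot: [0.0, -0.277, 0.961, -0.0]
contact_force: [0.1, 0.1, 0.5]
opening: 0.0006
grasp_force: 0.0
```

```bash
python3 d.py d6
```

```text
11.55 F printer axes [0.17 0.   0.52] M [ 0.04  0.05 -0.04] pos [ 11.9  -0.  151.4]
blue [302. 214.] [302.  213.9]
orange [294.2 197.9] [294.2 197.9]
bright px in well 234 ref 509
```

Call:
send_rows --increments '[[[0,1,0,3,0],[0,2,0,6,0],[0,3,0,8,0]]]'

```text
t: 11.9
ee_pos: [0.5177, 0.0031, 0.143]
eef_rot: [-0.0, -0.277, 0.961, 0.0]
contact_force: [-0.1, -0.0, -0.4]
opening: 0.0005
grasp_force: 0.0
```

```bash
python3 d.py d7
```

```text
11.9 F printer axes [-0.09  0.03 -0.42] M [0.07 0.01 0.02] pos [8.90e+00 1.00e-01 1.43e+02]
blue [302. 214.] [302.  213.9]
orange [294.3 197.8] [294.2 197.9]
bright px in well 219 ref 509
```

Call:
send_rows --increments '[[[0,2,0,3,0],[0,4,0,6,0],[0,5,0,9,0],[0,6,0,11,0]]]'

```text
t: 12.35
ee_pos: [0.5125, -0.0001, 0.132]
eef_rot: [-0.0, -0.277, 0.961, 0.0]
contact_force: [-0.4, -0.1, 0.8]
opening: 0.0005
grasp_force: 0.3
```

```bash
python3 d.py d8;python3 - <<'E'
import cv2
f=cv2.cvtColor(cv2.imread("pics/d8.png"),cv2.COLOR_BGR2GRAY)
for r in range(173,219,3):print(r,"".join("%4d"%v for v in f[r,260:300:2]))
E
```

```text
12.35 F printer axes [-0.38  0.18  0.8 ] M [ 0.06  0.04 -0.09] pos [2.80e+00 1.00e-01 1.32e+02]
blue [302. 214.] [302.  213.9]
orange [294.2 197.9] [294.2 197.9]
bright px in well 158 ref 509
173   44  43  45  40  41  72  68  53  50  48  48  49  49  49  50  51  51  49  53  67
176   30  51  86 123  15  67  61  69  95  60  68  66  56  50  50  51  48  73  50  49
179  213 214 214 217 213 120  34  54  68  57  46  39  40  41  42  43  43  43  43  45
182  210 217 213  27  48  53  40  42  42  43  42  41  42  42  42  42  43  43  48  46
185  210  33  50  53  54  49  42  43  41  49  42  42  44  43  44  42  42  44  55  47
188   52  54  55  53  47  53  42  43  49  53  43  44  42  40  36  29  23  47  86 126
191   55  52  44  45  44  45  52  42  40  43  41  42  41 237 229 225 220 222 224 211
194   46  46  44  45  46  46  50  53  51  51  50  50  47  45 130  42  53  65  72  56
197   48  47  47  45  44  46  45  44  50  50  50  51  51  42  51  78  98 222 127  78
200   47  46  49  46  45  47  46  42  64  54  55  50  52  52  43  80  73  65  74  79
203   46  48  47  48  45  46  47  55  44  55  53  52  51  51  50 101  70  79  76  76
206   47  47  48  47  46  46  56  55  54  54  54  54  50  53  51  77  58  55  50  72
209   49  48  48  46  50  54  53  56  55  55  55  56  45  62  86  78  62  54  53  52
212   48  51  50  58  57  55  55  56  56  57  48  45  70 142 149  34  78  44  59  59
215   58  58  57  58  57  56  57  54  40  92  42  45  41 119 139 111  38  98  50  58
218   64  63  57  56  58  50  64 122 137 127  45  44  45  41 142 149  86  62  47  55
```

The cover is now swinging with the tips at about 1 N and the printer is still. I continue.

Call:
send_rows --increments '[[[0,1,0,3,0],[0,2.5,0,5.5,0],[0,4,0,9,0],[0,5,0,12,0]]]'

```text
t: 12.8
ee_pos: [0.5083, -0.0028, 0.1199]
eef_rot: [-0.0, -0.277, 0.961, 0.0]
contact_force: [-0.1, -0.8, 0.3]
opening: 0.0006
grasp_force: 0.3
```

```bash
python3 d.py d9
```

```text
12.8 F printer axes [-0.52 -0.61  0.32] M [ 0.02  0.03 -0.02] pos [-2.200e+00  1.000e-01  1.199e+02]
blue [302. 214.] [302.  213.9]
orange [294.2 197.9] [294.2 197.9]
bright px in well 117 ref 509
```

Call:
send_rows --increments '[[[0,0,0,-5,0],[0,5,0,-8,0],[0,10,0,-8,0],[0,15,0,-7,0],[0,15,0,-3,0],[0,15,0,1,0],[0,15,0,4,0],[0,15,0,6,0]]]'

```text
t: 13.65
ee_pos: [0.4956, -0.0106, 0.1137]
eef_rot: [-0.0, -0.277, 0.961, 0.0]
contact_force: [-1.0, -0.3, 1.7]
opening: 0.0005
grasp_force: 0.4
```

Call:
send_rows --increments '[[[0,0,0,1,0],[0,0,0,2,0],[0,0,0,2,0]]]'

```text
t: 13.95
ee_pos: [0.4958, -0.0107, 0.1121]
eef_rot: [0.0, -0.277, 0.961, 0.0]
contact_force: [-0.0, 0.2, -0.1]
opening: 0.0001
grasp_force: 0.0
```

```bash
python3 d.py d10
```

```text
13.95 F printer axes [ 0.05  0.16 -0.1 ] M [0.1  0.08 0.01] pos [-1.700e+01  1.000e-01  1.121e+02]
blue [302. 214.] [302.  213.9]
orange [294.1 197.8] [294.2 197.9]
bright px in well 127 ref 509
```

Call:
send_rows --increments '[[[0,0,0,1,0],[0,0,0,2,0],[0,0,0,2,0]]]'

```text
t: 14.3
ee_pos: [0.4957, -0.0107, 0.1101]
eef_rot: [-0.0, -0.277, 0.961, 0.0]
contact_force: [0.8, -0.4, 0.3]
opening: 0.0003
grasp_force: 0.1
```

Call:
send_rows --increments '[[[0,0,0,1,0],[0,0,0,1,0]]]'

```text
t: 14.5
ee_pos: [0.4957, -0.0107, 0.1091]
eef_rot: [-0.0, -0.277, 0.961, -0.0]
contact_force: [0.1, 0.1, 1.9]
opening: 0.0003
grasp_force: 0.1
```

Call:
send_rows --increments '[[[0,0,0,1,0],[0,0,0,1,0]]]'

```text
t: 14.7
ee_pos: [0.4957, -0.0107, 0.1081]
eef_rot: [-0.0, -0.277, 0.961, 0.0]
contact_force: [-0.1, 0.9, 0.6]
opening: 0.0004
grasp_force: 0.1
```

Call:
send_rows --increments '[[[0,0,0,1,0],[0,0,0,1,0]]]'

```text
t: 14.9
ee_pos: [0.4957, -0.0107, 0.1071]
eef_rot: [-0.0, -0.277, 0.961, 0.0]
contact_force: [-0.6, -0.2, 0.6]
opening: 0.0001
grasp_force: 0.1
```

Call:
send_rows --increments '[[[0,0,0,1,0],[0,0,0,1,0]]]'

```text
t: 15.1
ee_pos: [0.4957, -0.0107, 0.1061]
eef_rot: [-0.0, -0.277, 0.961, 0.0]
contact_force: [0.5, -0.6, -0.1]
opening: 0.0004
grasp_force: 0.1
```

```bash
python3 d.py d11;python3 - <<'E'
import cv2
f=cv2.cvtColor(cv2.imread("pics/d11.png"),cv2.COLOR_BGR2GRAY)
for r in range(182,230,3):print(r,"".join("%4d"%v for v in f[r,266:312:2]))
E
```

```text
15.1 F printer axes [ 0.11 -0.77 -0.07] M [0.1  0.02 0.02] pos [-1.710e+01  1.000e-01  1.061e+02]
blue [302. 214.] [302.  213.9]
orange [294.4 198.6] [294.2 197.9]
bright px in well 141 ref 509
182  213 213 213 220  76  39  81  64  71  47  48  48  49  50  50  50  52  52  54  50  52  54  47
185  213 216 223 215 128  48  49  40  70  67  69  71  74  54  49  50  51  49  45  43  44  45  55
188  124  36  49  52  54  54  54  38  41  47  39  41  42  45  45  44  43  45  46  44  46  43  62
191   55  55  56  56  55  55  50  42  48  42  42  42  42  43  42  44  43  44  45  56  52  41 233
194   55  47  45  44  46  55  56  41  43  44  58  41  44  42  46  45  45  46  44  39  34  49 219
197   46  47  46  46  47  49  57  52  44  43  41  43  44  40  87  89  57  48 194 227 221 215 212
200   48  47  47  46  48  45  57  54  48  51  53  54  52  53  64  77  77  78  37 215 209 214 209
203   48  47  49  46  46  46  48  56  56  53  54  52  49  52  54  53  49  75  81  62 208 210 198
206   48  47  48  49  49  47  48  55  57  56  55  52  53  46  54  53  56  53  55  54 133 203 200
209   48  48  49  46  48  45  51  54  56  56  56  57  53  51  54  53  51  51  49  53  42 206 201
212   49  48  50  52  61  57  56  56  57  56  57  56  52  53  51  55  59 105 112  78  59  42 200
215   59  59  57  57  57  57  58  56  57  58  58  57  42  56  86  46  54  75  98  98  60  59  36
218   83  81  65  58  57  58  60  59  50  47  45 149 150  83  60  47  55  54  64  59  56  57  57
221   79  80  83  60  50  47  79  96  46  46  45  43  44  43  53  46  44  55  55  51  50  45  48
224   52  49  47  46  47  48  47  45  46  45  47  48  47  46  46  44  46  47  45  46  46  47  47
227   51  49  49  51  49  49  50  48  47  45  45  45  46  45  45  45  45  47  46  45  45  49  47
```

The readings fit the real fingertip end sitting some 8 mm higher than the TCP, with the cover at about 0.15 rad. So I just continue down in small, force-watched steps.

Call:
send_rows --increments '[[[0,0,0,1,0],[0,0,0,2,0],[0,0,0,2,0]]]'

```text
t: 15.45
ee_pos: [0.4957, -0.0107, 0.1041]
eef_rot: [-0.0, -0.277, 0.961, 0.0]
contact_force: [-0.1, 0.2, 0.5]
opening: 0.0003
grasp_force: 0.0
```

Call:
send_rows --increments '[[[0,0,0,1,0],[0,0,0,1,0]]]'

```text
t: 15.65
ee_pos: [0.4957, -0.0107, 0.1031]
eef_rot: [-0.0, -0.277, 0.961, 0.0]
contact_force: [-0.2, -0.0, -0.4]
opening: 0.0007
grasp_force: 0.1
```

```bash
python3 d.py d12
```

```text
15.65 F printer axes [-0.23  0.09 -0.39] M [ 0.02  0.06 -0.01] pos [-1.710e+01  1.000e-01  1.031e+02]
blue [302. 214.] [302.  213.9]
orange [294.3 199.4] [294.2 197.9]
bright px in well 152 ref 509
```

```bash
python3 - <<'E'
from plant import bot
from h import *
c=bot.calibration("wrist");f=bot.grab_frame("wrist");g=cv2.cvtColor(f,cv2.COLOR_BGR2GRAY);cv2.imwrite("pics/w2.png",f)
P=lambda x,y,z:proj(c,O+Rz.apply([x,y,z])).round(0)
print("keys",P(-.056,.034,.093),P(-.056,-.034,.093),"TCPproj",P(-.017,0,.103),P(-.017,0,.112))
for th in(0,.1,.2,.3,.4): print(th,*[P(.073-r*np.cos(th)+o*np.sin(th),.05,.094+r*np.sin(th)+o*np.cos(th)) for r,o in((.1,.012),(.1,.003),(.05,.012))])
print("strip rear",P(-.03,.05,.087))
for y in(-.055,-.025,.0,.025,.05):
    u=int(P(-.027,y,.106)[0]);print(y,u,[int(v) for v in g[130:300:5,u]])
E
```

```text
keys [353. 178.] [220. 178.] TCPproj [287. 256.] [287. 264.]
0 [387. 241.] [382. 234.] [379. 327.]
0.1 [392. 252.] [387. 243.] [381. 335.]
0.2 [398. 266.] [393. 254.] [383. 344.]
0.3 [404. 283.] [398. 269.] [385. 354.]
0.4 [409. 304.] [404. 286.] [387. 364.]
strip rear [378. 222.]
-0.055 176 [79, 82, 81, 104, 103, 100, 99, 98, 95, 98, 99, 97, 96, 92, 93, 59, 64, 61, 55, 57, 60, 57, 57, 54, 57, 56, 57, 57, 61, 52, 62, 56, 50, 53]
-0.025 236 [65, 70, 86, 95, 92, 89, 88, 90, 90, 59, 56, 56, 57, 54, 55, 42, 38, 97, 141, 139, 92, 40, 37, 38, 44, 42, 43, 39, 40, 41, 35, 36, 21, 32]
0.0 287 [57, 58, 63, 63, 58, 61, 56, 60, 52, 55, 48, 61, 53, 48, 52, 36, 39, 89, 141, 137, 43, 32, 33, 40, 43, 41, 31, 32, 23, 29, 33, 23, 25, 27]
0.025 337 [53, 46, 61, 63, 65, 61, 70, 106, 110, 104, 105, 74, 50, 51, 53, 38, 58, 90, 139, 134, 32, 32, 32, 42, 51, 40, 38, 38, 38, 43, 45, 39, 24, 26]
0.05 387 [44, 49, 56, 59, 56, 58, 56, 57, 57, 55, 59, 56, 55, 55, 56, 52, 47, 45, 51, 55, 88, 54, 120, 141, 49, 50, 55, 48, 55, 49, 57, 47, 36, 41]
```

No force where the cover should be, so the tip may be in front of the edge again. I lift clear and re-measure the edge with the wrist camera.

Call:
send_rows --increments '[[[0,4,0,0,0],[0,6,0,-10,0],[0,6,0,-40,0],[0,6,0,-80,0],[0,6,0,-120,0],[0,6,0,-155,0],[0,6,0,-160,0],[0,6,0,-160,0]]]'

```text
t: 16.55
ee_pos: [0.4907, -0.014, 0.2641]
eef_rot: [0.001, -0.277, 0.961, -0.0]
contact_force: [0.1, -0.9, -0.9]
opening: 0.0004
grasp_force: 0.0
```

```bash
cat > m.py <<'E'
import sys
from plant import bot
from h import *
c=bot.calibration("wrist");f=bot.grab_frame("wrist");g=cv2.cvtColor(f,cv2.COLOR_BGR2GRAY)
P=lambda x,y,z:proj(c,O+Rz.apply([x,y,z])).round(0)
print("keys",P(-.056,.034,.093),P(-.056,-.034,.093),blob(f,(95,100,60),(125,255,255),(230,80,420,240))[0])
for th in(0,.1,.2,.3,.4,.5,.6,.7,.8): print(th,*[P(.073-r*np.cos(th)+o*np.sin(th),y,.094+r*np.sin(th)+o*np.cos(th)) for r,o,y in((.1,.012,.065),(.1,.003,.065),(.1,.012,-.065))])
import numpy as np
print("counter-dark transitions: row, first/last dark col near printer")
for v in range(100,300,6):
    d=np.nonzero(g[v,120:460]<125)[0]+120
    u0=280
    l=u0
    while l>120 and g[v,l-3:l].min()<125:l-=1
    r=u0
    while r<460 and g[v,r:r+3].min()<125:r+=1
    print(v,l,r,[int(x) for x in g[v,(230,245,330,345),]])
E
python3 m.py; python3 d.py d13
```

```text
keys [323. 148.] [250. 148.] [320.68615385 145.63384615]
0 [356. 182.] [354. 180.] [217. 181.]
0.1 [358. 186.] [356. 183.] [215. 186.]
0.2 [360. 191.] [358. 187.] [213. 191.]
0.3 [362. 198.] [360. 193.] [211. 198.]
0.4 [364. 206.] [362. 200.] [209. 206.]
0.5 [365. 216.] [364. 208.] [207. 215.]
0.6 [367. 226.] [365. 217.] [206. 226.]
0.7 [368. 237.] [367. 227.] [205. 237.]
0.8 [369. 250.] [368. 239.] [203. 249.]
counter-dark transitions: row, first/last dark col near printer
100 280 280 [202, 204, 120, 132]
106 280 280 [201, 202, 116, 136]
112 280 280 [202, 204, 122, 132]
118 230 348 [124, 84, 53, 70]
124 218 354 [75, 78, 56, 57]
130 217 353 [113, 113, 68, 74]
136 218 353 [109, 110, 71, 71]
142 253 315 [109, 140, 101, 70]
148 256 353 [110, 178, 100, 70]
154 219 353 [104, 99, 71, 65]
160 220 352 [107, 104, 66, 66]
166 220 352 [74, 61, 42, 58]
172 280 280 [57, 63, 47, 50]
178 254 353 [93, 50, 61, 55]
184 220 358 [69, 48, 46, 54]
190 213 359 [63, 54, 58, 63]
196 213 358 [61, 57, 55, 58]
202 214 357 [64, 54, 60, 59]
208 214 357 [60, 58, 60, 64]
214 215 356 [61, 55, 71, 65]
220 216 356 [67, 51, 71, 64]
226 218 355 [62, 56, 72, 66]
232 219 355 [64, 51, 73, 63]
238 220 354 [62, 58, 54, 62]
244 220 354 [57, 61, 56, 64]
250 221 353 [58, 53, 57, 60]
256 222 353 [60, 54, 53, 64]
262 223 352 [61, 55, 70, 72]
268 223 352 [60, 53, 72, 74]
274 224 351 [74, 52, 69, 74]
280 226 326 [74, 53, 210, 213]
286 120 416 [53, 39, 51, 55]
292 120 420 [39, 41, 43, 47]
298 120 424 [38, 32, 37, 44]
16.6 F printer axes [-0.32 -0.53 -1.07] M [0.07 0.02 0.  ] pos [-2.340e+01  2.000e-01  2.628e+02]
blue [302. 214.] [302.  213.9]
orange [294.2 197.9] [294.2 197.9]
bright px in well 228 ref 509
```

```bash
python3 - <<'E'
from plant import bot
from h import *
f=bot.grab_frame("wrist");g=cv2.cvtColor(f,cv2.COLOR_BGR2GRAY);cv2.imwrite("pics/w3.png",f)
g=cv2.blur(g,(3,3))
print("     "+"".join("%4d"%u for u in range(206,370,6)))
for v in range(158,292,4):print(v,"".join("%4d"%x for x in g[v,206:370:6]))
E
```

```text
206 212 218 224 230 236 242 248 254 260 266 272 278 284 290 296 302 308 314 320 326 332 338 344 350 356 362 368
158  215 214 114 104 105 103 103  99  72  71  68  68  68  66  66  65  66  66  65  66  67  68  69  68  80 132 134 135
162  216 215 121  99 104 102 101  74  68  65  65  65  69  65  62  58  59  61  65  65  64  63  64  64  87 133 133 135
166  216 215 129  83  81  76  67  55  52  50  49  47  60  58  45  44  43  43  49  51  49  51  52  56  91 132 133 134
170  217 215 169  72  71  65  67  69  67  68  68  91 100  97  99  73  73  79  76  81  80  43  47  49 126 132 134 135
174  217 215 204  61  57  53  65 120 124 124 193 204 209 201 206 129 138 136 136 135  42  44  49  49  89 133 133 134
178  212 215 128  61  76  76  49 136 135 127 126 119 121 114 113 111 107  99  96 130  42  90  96  53  75 133 134 187
182  139 202 102  63  96  86  49  64  48  51  55  55  53  56  57  56  50  47  48  41  43  57 104  55  82 132 138 214
186  138 136 105  61  72  56  50  47  58  78  78  76  74  72  66  68  68  48  50  42  46  48  56  54  58  91 134 215
190  139  93  66  63  58  56  54  52  49  61  63  63
[... 2289 characters left out ...]
70  215 215 215  63  59  55  53  51  39  34  31  31  27  32  28  27  29  33  34  41  68  70  72  75 106 212 212 212
274  216 215 215  71  58  55  54  45  35  36  33  30  27  30  26  27  29  32  32  35  70  69  70  74 123 211 212 212
278  216 214 213  78  68  53  52  38  35  33  32  27  28  30  26  24  28  32  33  36  65  69  70  72 148 212 213 213
282  215 215 215 126  87  91  82  37  36  34  30  25  28  47  29  27  29  32  32  34  97 178 178 187 212 213 214 213
286   82  81  78  78  78  73  71  37  36  31  31  26  27  75  29  28  26  28  33  35  42  72  75  76  77  79  82  84
290   51  51  48  45  44  43  38  36  34  33  30  28  24  73  22  25  25  28  29  35  38  41  42  44  47  50  51  56
```

```bash
python3 - <<'E'
from plant import bot
from h import *
s=bot.get_state();c=bot.calibration("side");f=cv2.cvtColor(cv2.imread("pics/d13.png"),cv2.COLOR_BGR2GRAY)
T=rot(s["eef_rot"]);p=np.array(s["ee_pos"])
for h in(0,.01,.02,.03): print(h,proj(c,p+[0,0,h]).round(1))
for n,o in(("y+17",[0,.017,0]),("y-17",[0,-.017,0]),("x+9",[.009,0,0]),("x-9",[-.009,0,0])): print(n,proj(c,p+T.apply(o)).round(1))
u,v=proj(c,p).astype(int)
print("    "+"".join("%4d"%x for x in range(u-20,u+22,2)))
for r in range(v-24,v+14,2):print(r,"".join("%4d"%x for x in f[r,u-20:u+22:2]))
E
```

```text
0 [288.3 153.6]
0.01 [288.4 150. ]
0.02 [288.5 146.4]
0.03 [288.6 142.6]
y+17 [290.3 157.4]
y-17 [286.3 149.9]
x+9 [291.9 153.1]
x-9 [284.6 154.1]
     268 270 272 274 276 278 280 282 284 286 288 290 292 294 296 298 300 302 304 306 308
129   82  82  84  82  83  83  83  87  36  38  39  38  39  37  37  38  41  40  41  40  40
131   82  83  82  82  83  82  83  89  36  40  38  37  37  39  40  38  41  41  40  39  40
133   82  83  83  82  83  83  82  89  38  40  37  48  46  40  41  40  39  40  41  41  39
135   83  82  82  83  82  83  84  88  38  41  40  51  40  40  42  39  39  41  41  39  39
137   84  83  83  83  84  84  82  89  40  41  39  40  40  41  39  36  26  22  21  17 155
139   83  84  83  83  83  83  83  90  35  42  41  42  40  34 159 143 222 214 214 213 206
141   85  83  83  83  85  83  83  90  39  41  38  42  44  30 229 205 179 202 200 200 200
143   84  83  83  84  83  83  84  87  33  42  41  42  41  38  95 172 205 201 201 200 200
145   70  70  71  71  70  69  69  71  81  38  41  42  43  37  89  76 207 200 144 200 200
147  216 217 216 217 217 217 216 216 223  43  45  49  51  62 105  72 199 195 192 210 204
149  204 205 204 205 206 205 203 209  58  64  64  64  40 102 238 117 124 178 175 127 213
151  205 204 205 205 205 206 205 213  16  61  63  64  36  53  97 194  81 160 157  75 173
153  204 205 205 206 206 205 206 212  29  41  60  64  39  39  72 107  83 138 133  54 103
155  206 204 204 205 205 206 206 207 221  16  49  62  38  41  41  89  87 110 102  43  47
157  219 206 205 205 205 204 205 204 208 175  34  54  41  42  39  90  86  89  75  43  48
159  141 207 205 205 206 205 204 205 205 216  37  44  51  40  40  82  77  82  57  49  48
161   68 213 204 204 205 206 204 205 206 209 231  30  51  46  42  44  43  44  47 111  54
163   58 221 205 205 205 205 206 206 207 207 215 100  40  54  43  46  44  47  48  50  54
165   57 163 207 204 205 204 205 205 206 205 205 221  44  43  60  60  67  59  51  52  52
```

```bash
python3 - <<'E'
import cv2
a=cv2.imread("pics/d13.png");b=cv2.imread("pics/side0.png");d=cv2.absdiff(a,b).max(2)
print("    "+"".join("%4d"%x for x in range(276,306,2)))
for r in range(137,162,2):print(r,"".join("%4d"%x for x in d[r,276:306:2]),"  ref","".join("%4d"%x for x in b[r,276:306:2,1]))
E
```

```text
276 278 280 282 284 286 288 290 292 294 296 298 300 302 304
137    5   8   5  13  48  46  49  79  38  20  11 171 166 169 170   ref   79  77  79  78  79  79  79 107  70  50  42 205 191 189 190
139    5   6   6  13  51  47  42  28  25  25  14  51  31  23  24   ref   79  79  79  78  79  81  80  69  64  59 172 193 191 191 190
141    7   5   6  14  49  52  11   9   9   6  12  12  10  10  10   ref   79  80  79  78  80  83  48  33  36  26 217 194 170 192 191
143    6   5   6  11  56  54   9   6   4   7   7  10  10   9   9   ref   79  80  79  78  79  86  34  37  39  32  89 165 197 194 192
145    4   5   4   5  13  94   5   5   9   1   6   5  10  10   9   ref   67  66  67  67  70 101  37  39  36  36  84  71 200 193 137
147    9  10  10   9  14   6   3   3   1   5   7   6  10   9   9   ref  208 207 206 208 210  38  43  46  50  57  99  68 191 188 185
149   10   9   9  10   6   3   5   4   3   7  11   7   8   9   9   ref  197 197 194 200  52  61  59  61  39  96 229 111 118 171 168
151    9  10   9  10   1   5   5   5   3   5   6  10   5   9   8   ref  196 196 196 203  16  56  59  59  34  50  92 185  77 153 150
153   10  10  10  10   2   1   4   5   3   2   5   6   5   8   7   ref  197 196 197 203  27  40  56  61  37  41  68 102  79 131 127
155   10   9  10   9  10   1   2   3   1   2   1   8   5   7   6   ref  196 197 197 198 211  16  47  60  38  40  42  82  84 106  97
157   10  10   9   9  10  10   1   2   4   2   4   7   5   6   6   ref  195 196 196 196 199 165  34  53  37  40  38  84  82  84  70
159   10   9   9  10   9  10   1   4   2   1   1   5   4   7   3   ref  196 196 195 197 196 206  37  40  50  40  39  77  74  76  55
161    9  10   9  10  10  10  11   2   4   3   1   1   1   3   2   ref  196 196 196 196 196 199 221  28  47  44  41  45  42  42  46
```

This resolves it. Differencing the side view against the reference puts the shut fingertips' actual end about 20 mm above the reported TCP. With that offset every observation fits, and the cover is at about 0.17 rad with nothing moved. I go back over the edge and press down to the latch.

Call:
send_rows --increments '[[[0,-5,0,20,0],[0,-11,0,55,0],[0,-11,0,95,0],[0,-11,0,130,0],[0,-11,0,150,0],[0,-11,0,157,0],[0,-11,0,160,0],[0,-11,0,163,0],[0,-11,0,165,0],[0,-11,0,166,0]]]'

```text
t: 17.7
ee_pos: [0.5002, -0.0081, 0.0977]
eef_rot: [0.0, -0.277, 0.961, -0.0]
contact_force: [-0.3, -0.7, 0.3]
opening: 0.0004
grasp_force: 0.3
```

Call:
send_rows --increments '[[[0,0,0,1,0],[0,0,0,2,0],[0,0,0,2,0]]]'

```text
t: 18.0
ee_pos: [0.5, -0.008, 0.0953]
eef_rot: [0.0, -0.277, 0.961, -0.0]
contact_force: [0.5, 0.3, -0.1]
opening: 0.0003
grasp_force: 0.2
```

Call:
send_rows --increments '[[[0,0,0,1,0],[0,0,0,1,0]]]'

```text
t: 18.2
ee_pos: [0.5, -0.008, 0.0941]
eef_rot: [-0.0, -0.277, 0.961, 0.0]
contact_force: [-0.9, -1.0, 1.0]
opening: 0.0005
grasp_force: 0.2
```

Call:
send_rows --increments '[[[0,0,0,1,0],[0,0,0,2,0],[0,0,0,2,0]]]'

```text
t: 18.5
ee_pos: [0.4999, -0.008, 0.0921]
eef_rot: [-0.0, -0.277, 0.961, 0.0]
contact_force: [-1.4, 0.3, 0.8]
opening: 0.0003
grasp_force: 0.2
```

Call:
send_rows --increments '[[[0,0,0,1,0],[0,0,0,2,0],[0,0,0,2,0]]]'

```text
t: 18.8
ee_pos: [0.5, -0.0082, 0.0911]
eef_rot: [0.0, -0.277, 0.961, -0.0]
contact_force: [-3.8, 0.1, 11.4]
opening: 0.0007
grasp_force: 5.3
```

Call:
send_rows --increments '[[[0,0,0,1,0],[0,0,0,1,0]]]'

```text
t: 19.0
ee_pos: [0.4997, -0.0083, 0.0897]
eef_rot: [-0.0, -0.277, 0.961, -0.0]
contact_force: [-4.1, -2.1, 7.1]
opening: 0.0003
grasp_force: 3.3
```

Call:
send_rows --increments '[[[0,1,0,1,0],[0,1,0,1,0]]]'

```text
t: 19.2
ee_pos: [0.4994, -0.0085, 0.0887]
eef_rot: [0.001, -0.277, 0.961, -0.0]
contact_force: [-1.3, 0.5, 4.6]
opening: 0.0006
grasp_force: 2.6
```

Call:
send_rows --increments '[[[0,0.5,0,1,0],[0,0.5,0,1,0]]]'

```text
t: 19.4
ee_pos: [0.4991, -0.0087, 0.0875]
eef_rot: [0.001, -0.277, 0.961, -0.0]
contact_force: [1.3, 1.1, 2.0]
opening: 0.0004
grasp_force: 1.3
```

```bash
python3 d.py d14
```

```text
19.4 F printer axes [1.65 0.21 2.02] M [ 0.3  -0.28  0.07] pos [-13.1  -0.   87.5]
blue [302. 214.] [302.  213.9]Traceback (most recent call last):
  File "d.py", line 11, in <module>
    print(n,blob(f,l,h,b)[0].round(1),blob(ref,l,h,b)[0].round(1))
            ~~~~^^^^^^^^^
  File "h.py", line 16, in blob
    i=1+np.argmax(s[1:,4]);return c[i]+[x0,y0],s[i,4]
        ~~~~~~~~~^^^^^^^^^
    return _wrapfunc(a, 'argmax', axis=axis, out=out, **kwds)
    return bound(*args, **kwds)
ValueError: attempt to get argmax of an empty sequence
```

The force peaked at 11 N and fell, so the latch is passed. I go on to the stop.

Call:
send_rows --increments '[[[0,0,0,1,0],[0,0,0,1,0]]]'

```text
t: 19.65
ee_pos: [0.4986, -0.0089, 0.086]
eef_rot: [-0.0, -0.277, 0.961, 0.0]
contact_force: [0.1, 0.5, 0.9]
opening: 0.0004
grasp_force: 0.5
```

Call:
send_rows --increments '[[[0,0,0,1,0],[0,0,0,1,0]]]'

```text
t: 19.85
ee_pos: [0.4983, -0.0089, 0.0848]
eef_rot: [-0.001, -0.277, 0.961, 0.0]
contact_force: [-0.1, -0.1, 0.3]
opening: 0.0004
grasp_force: 0.0
```

Call:
send_rows --increments '[[[0,0,0,1,0],[0,0,0,1,0]]]'

```text
t: 20.05
ee_pos: [0.4985, -0.0088, 0.0839]
eef_rot: [-0.0, -0.277, 0.961, 0.0]
contact_force: [0.8, -0.1, -0.8]
opening: 0.0004
grasp_force: 0.0
```

Call:
send_rows --increments '[[[0,0,0,1,0],[0,0,0,1,0]]]'

```text
t: 20.25
ee_pos: [0.4986, -0.0088, 0.0831]
eef_rot: [-0.0, -0.277, 0.961, 0.0]
contact_force: [0.6, 0.3, -0.3]
opening: 0.0009
grasp_force: 0.0
```

Call:
send_rows --increments '[[[0,0,0,1,0],[0,0,0,1,0]]]'

```text
t: 20.45
ee_pos: [0.4987, -0.0089, 0.0827]
eef_rot: [0.0, -0.277, 0.961, -0.0]
contact_force: [-2.4, 0.1, 4.6]
opening: 0.0004
grasp_force: 3.0
```

Call:
send_rows --increments '[[[0,0,0,1,0],[0,0,0,1,0]]]'

```text
t: 20.65
ee_pos: [0.4988, -0.0089, 0.0825]
eef_rot: [0.0, -0.277, 0.961, -0.0]
contact_force: [-5.9, -0.2, 14.4]
opening: 0.0003
grasp_force: 7.3
```

The cover met its stop at 14 N, and the tip offset works out at about 23.5 mm. I lift, move over the feed key, and verify.

Call:
send_rows --increments '[[[0,0,0,-10,0],[0,0,0,-25,0],[0,10,8,-40,0],[0,22,17,-50,0],[0,33,26,-50,0],[0,44,34,-50,0],[0,44,34,-50,0]]]'

```text
t: 21.35
ee_pos: [0.4425, -0.0033, 0.1315]
eef_rot: [-0.0, -0.277, 0.961, 0.0]
contact_force: [0.9, -0.1, 0.8]
opening: 0.0006
grasp_force: 0.0
```

```bash
python3 - <<'E'
from plant import bot
from h import *
s=bot.get_state();print(s["t"],"pos",(Rz.inv().apply(np.array(s["ee_pos"])-O)*1e3).round(1))
f=bot.grab_frame("side");ref=cv2.imread("pics/side0.png");c=bot.calibration("side");g=cv2.cvtColor(f,cv2.COLOR_BGR2GRAY)
cw=bot.calibration("wrist");w=bot.grab_frame("wrist");ct=bot.calibration("top")
for n,l,h,x in(("blue",(95,100,60),(125,255,255),(-.056,.034,.093)),("orange",(2,70,70),(22,255,255),(-.056,-.034,.093))):
    try: b,a=blob(w,l,h,(150,60,420,300));print("wrist",n,b.round(1),a,proj(cw,O+Rz.apply(x)).round(1),(Rz.inv().apply(plane(cw,b,.093)-O)*1e3).round(1))
    except Exception as e: print(n,e)
P=lambda x,y,z:proj(c,O+Rz.apply([x,y,z])).round(1)
for th in(0,.1):print(th,"outer+y",P(.073-.1*np.cos(th)+.012*np.sin(th),.065,.094+.1*np.sin(th)+.012*np.cos(th)))
for r in range(196,236,3):print(r,"".join("%4d"%v for v in g[r,262:306:2]))
P=lambda x,y,z:proj(cw,O+Rz.apply([x,y,z])).round(0)
gw=cv2.cvtColor(w,cv2.COLOR_BGR2GRAY)
for th in(0,.1):print("wrist edge y=-.05",th,P(.073-.1*np.cos(th)+.012*np.sin(th),-.05,.094+.1*np.sin(th)+.012*np.cos(th)),"white strip",P(-.028,-.02,.087))
u=int(P(-.027,-.02,.106)[0]);print(u,[int(x) for x in gw[120:300:4,u]])
cv2.imwrite("pics/d15.png",f);cv2.imwrite("pics/w15.png",w)
E
```

```text
21.35 pos [-58.2  34.5 131.5]
wrist blue [283.7 226.7] 807 [286.7 232.6] [-59.9  32.2  93. ]
wrist orange [175.3 229. ] 333 [176.8 232.4] [-58.3 -34.7  93. ]
0 outer+y [294.9 219.6]
0.1 outer+y [294.4 216.8]
196   80  81  80  80  81  83  76  82  77  57  59  55  49  57  58  59  97  61  85  53  40  33
199   69  67  59  60  60  61  56  49  59  57  58  56  54  58  57  62  86  63  57  56 144 224
202   62  62  62  61  61  59  49  49  58  58  58  56  57  54  57  59  60  58  59  58  45 128
205   62  61  62  57  50  49  50  50  50  59  58  58  57  58  58  60  59  62  70  58  54  42
208   62  63  50  51  50  49  49  50  51  51  57  57  57  57  58  57  59  58  72  57  59  58
211   52  51  50  51  51  51  52  51  50  50  51  59  57  58  57  52  50  59  57  87 104  56
214   51  52  52  51  50  49  51  50  51  57  55  58  58  57  58  57  80  56  56  89  98 132
217   65  56  61  59  59  59  58  59  59  60  57  58  57  58  59  57  58  46  58  57  86  77
220   82  82  66  57  59  61  60  58  59  58  59  59  58  60  58  55  52  46  52  59  62  61
223   81  81  81  82  85  83  57  57  55  51  48  48  49  47  47  47  48  50  50  49  48  49
226   67  56  52  51  49  49  49  49  50  49  49  49  46  46  46  46  46  45  45  45  46  47
229   53  55  52  52  56  50  47  48  48  46  47  45  47  47  46  46  46  47  46  47  46  47
232   51  50  50  48  50  49  48  46  49  47  46  48  49  47  47  46  46  47  46  47  47  47
235   53  52  52  51  50  49  48  48  50  48  48  48  48  50  47  46  48  46  46  46  49  48
wrist edge y=-.05 0 [148. 285.] white strip [204. 269.]
wrist edge y=-.05 0.1 [143. 296.] white strip [204. 269.]
198 [217, 218, 220, 218, 218, 218, 216, 216, 217, 215, 217, 217, 90, 63, 59, 103, 58, 54, 51, 52, 52, 62, 64, 68, 61, 60, 61, 57, 55, 57, 56, 51, 58, 38, 40, 68, 90, 33, 49, 43, 41, 53, 33, 33, 28]
```

The cover reads shut: its corner is at the predicted (295,220) and no gap remains. The tips are over the feed key, so I press with force watched.

Call:
send_rows --increments '[[[0,0,-1,15,0],[0,0,-1,35,0],[0,0,-1,50,0],[0,0,-1,57,0],[0,0,-1,60,0],[0,0,-1,61,0],[0,0,-1,61,0]]]'

```text
t: 22.15
ee_pos: [0.4443, -0.0044, 0.0707]
eef_rot: [0.0, -0.277, 0.961, -0.0]
contact_force: [0.1, 0.6, 0.6]
opening: 0.0001
grasp_force: 0.0
```

Call:
send_rows --increments '[[[0,0,0,1,0],[0,0,0,1,0]]]'

```text
t: 22.35
ee_pos: [0.4443, -0.0044, 0.0697]
eef_rot: [0.001, -0.277, 0.961, -0.0]
contact_force: [0.2, -0.5, 1.1]
opening: 0.0002
grasp_force: 0.9
```

Call:
send_rows --increments '[[[0,0,0,1,0],[0,0,0,1,0]]]'

```text
t: 22.55
ee_pos: [0.4443, -0.0044, 0.0685]
eef_rot: [0.001, -0.277, 0.961, -0.0]
contact_force: [1.1, -0.3, 2.4]
opening: 0.0006
grasp_force: 1.4
```

Call:
send_rows --increments '[[[0,0,0,1,0],[0,0,0,1,0]]]'

```text
t: 22.75
ee_pos: [0.4443, -0.0044, 0.0674]
eef_rot: [0.0, -0.277, 0.961, -0.0]
contact_force: [2.9, 0.2, 3.8]
opening: 0.0005
grasp_force: 1.9
```

Call:
send_rows --increments '[[[0,0,0,1,0],[0,0,0,1,0]]]'

```text
t: 22.95
ee_pos: [0.4443, -0.0044, 0.0672]
eef_rot: [0.001, -0.277, 0.961, -0.0]
contact_force: [-1.9, 0.3, 14.6]
opening: 0.0005
grasp_force: 7.3
```

The key bottomed out (2.5 mm of travel, 14.6 N). I release it and back away.

Call:
send_rows --increments '[[[0,0,0,0,0],[0,0,0,-5,0],[0,0,0,-15,0],[0,0,0,-40,0],[0,0,0,-80,0],[0,0,0,-120,0],[0,0,0,-150,0],[0,0,0,-150,0]]]'

```text
t: 23.75
ee_pos: [0.445, -0.0046, 0.2199]
eef_rot: [0.003, -0.277, 0.961, -0.002]
contact_force: [-0.8, -0.1, 0.1]
opening: 0.0005
grasp_force: 0.0
```

```bash
python3 m.py | head -12; python3 - <<'E'
from plant import bot
from h import *
s=bot.get_state();print(s["t"],np.round(s["contact_force"],1))
f=bot.grab_frame("side");ref=cv2.imread("pics/side0.png");c=bot.calibration("side");g=cv2.cvtColor(f,cv2.COLOR_BGR2GRAY)
for l,h,b in(((95,100,60),(125,255,255),(285,195,325,230)),((2,70,70),(22,255,255),(280,185,310,212))): print(*[blob(i,l,h,b) for i in(f,ref)])
for r in range(208,232,3):print(r,"".join("%4d"%v for v in g[r,262:306:2]))
w=cv2.cvtColor(bot.grab_frame("wrist"),cv2.COLOR_BGR2GRAY)
for v in range(150,240,4):print(v,"".join("%4d"%x for x in w[v,190:350:8]))
E
```

```text
keys [289. 195.] [209. 194.] [286.96411483 190.68899522]
0 [326. 232.] [325. 228.] [172. 232.]
0.1 [327. 238.] [326. 233.] [168. 238.]
0.2 [328. 246.] [327. 240.] [164. 245.]
0.3 [329. 255.] [328. 248.] [161. 255.]
0.4 [330. 266.] [329. 257.] [158. 265.]
0.5 [331. 278.] [330. 267.] [154. 277.]
0.6 [332. 291.] [331. 279.] [151. 290.]
0.7 [333. 305.] [332. 292.] [149. 304.]
0.8 [334. 320.] [333. 307.] [147. 319.]
counter-dark transitions: row, first/last dark col near printer
100 280 280 [197, 198, 196, 132]
23.8 [ 0.7 -0.3 -0.9]
(array([301.91666667, 213.94444444]), np.int32(36)) (array([301.97297297, 213.89189189]), np.int32(37))
(array([293.94444444, 198.16666667]), np.int32(18)) (array([294.21052632, 197.89473684]), np.int32(19))
208   51  51  51  50  51  50  52  50  50  52  58  58  59  58  58  58  60  59  74  56  58  58
211   53  51  51  52  51  51  49  50  49  49  50  58  59  58  58  54  52  60  58  97 137  87
214   51  52  51  51  50  49  52  50  52  57  55  58  59  58  57  57  78  57  58  88  98 130
217   53  59  60  60  58  59  60  59  58  58  58  59  58  57  66  81  82  45  6
[... 1640 characters left out ...]
  61  52 126 131 128
210   72  66  59  61  57  60  58  56  63  59  58  58  55  59  63  62  48 128 128 130
214   60  50  48  43  40  37  34  34  37  33  34  35  47  45  52  59  56 130 129 132
218   58  59  52  57  55  57  60  55  58  63  61  60  70  66  49  49  67 129 126 130
222   51 101  95  51  43  43  42  34  29  34  38  29 127  42  91  42  46 133 127 129
226   53  52  37  59  43  46  50  54  52  55  58  56  33  38  84  48  50 132 130 132
230   60  48  44  42  46  40  34  33  40  35  35  44  39  40  45  60  62 133 130 127
234   59  54  60  54  53  53  52  51  49  50  50  52  53  52  61  82  87 130 131 131
238   65  60  52  56  51  54  51  49  52  52  49  51  56  57  56  84  87 132 136 133
```

The cover and key heights agree: the tip offset is 23.3 mm from the key and 23.5 mm from the shut cover. The printer and both keys are where they started, so I hand in.

```bash
python3 -c "
from plant import bot
print(bot.close_job())"
```

```text
the job is handed in; nothing more can be done
None
```

I shut the cover down to its stop and latched it, then pressed the blue feed key all the way in and let it come back up. The printer ended where it started, though it tipped slightly while I was closing the cover and settled back. I never touched the orange key or went near the other items, and handed the job in at about 24 s; no verdict was shown.

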